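# Move a freshly lacquered panel to the drying stand with the lifter

### The job

The blue panel on the dark wooden bearers is freshly lacquered, so neither your fingers nor your arm may touch it. First clear the wooden offcut off the yellow-railed drying stand into the red tray; then slide the steel lifter under the panel, carry it level without dropping it, and leave it centred and square on the stand's two yellow rails. Pull the lifter out, lay it down flat on the bench and let go, leaving the glue bottle, jar, hand plane and varnish can undisturbed.

Things in the scene. Friction and masses are not known exactly. Their poses are not given: they have to be found in the camera images.
- panel: Blue lacquered panel with a thin pale inlay line, 90 (x) x 110 (y) x 6 mm thick, about 60 g. Loose; lies flat across the two bearers, its 110 mm side spanning them. Origin: centre of its underside.
- bearers: Fixed plywood base (116 x 118 x 8 mm) with two dark wooden bearers along its x axis, each 110 mm long, 14 mm wide, tops 28 mm above the bench, centred at y = +-50 mm; the slot between them is 86 mm wide, 20 mm high (8 to 28 mm above the bench), open at both x ends. Origin: centre of its underside, on the bench; its -x end faces roughly towards the robot.
- stand: Fixed drying stand: grey base (116 x 118 x 10 mm), four corner legs, two yellow rails along its x axis, each 110 mm long, 14 x 14 mm, tops 74 mm above the bench, centred at y = +-50 mm; the 86 mm wide slot between them is open at both x ends and down to the base. Origin: centre of its underside, on the bench; its -x end faces roughly towards the robot.
- stand_seat (a point): Point midway between the stand's rails, level with their tops (74 mm above the bench), axes as the stand: the panel's origin belongs here, its x axis parallel to the stand's x axis.
- lifter: Steel lifter (offset spatula), 190 g, loose, starts blade flat on the bench. Blade 72 mm wide, 3 mm thick, x from -58 to +46 mm (tip at +x). At its rear a 26 mm wide neck (x -67 to -56) rises to a wooden handle: a bar along x, x -119 to -33 mm, 24 mm wide (y), z 53 to 79 mm. Origin: underside of the blade, 46 mm behind its tip, on the centre line.
- lifter_grip (a point): Centre of the lifter's wooden handle, 76 mm behind and 66 mm above the lifter's origin, axes as the lifter; pinch it across y from above.
- offcut: Pale wooden offcut bar, 110 (x) x 28 (y) x 22 mm high, 50 g, loose; lies across the stand's rails. Origin: centre of its underside.
- tray: Red open plastic tray, fixed, 150 (x) x 95 (y) x 36 mm high, walls and floor 4 mm. Origin: centre of its underside, on the bench.
- glue: Bystander: yellow glue bottle with red cap, 60 mm diameter, 160 mm high, loose, upright. Origin: centre of its underside.
- jar: Bystander: white jar with blue lid, 60 mm diameter, 100 mm high, loose. Origin: centre of its underside.
- plane: Bystander: wooden hand plane, 150 (x) x 50 (y) mm, up to about 85 mm high, loose. Origin: centre of its underside.
- can: Bystander: steel varnish can with green label, 84 mm diameter, 110 mm high, loose. Origin: centre of its underside.

How it is judged:
By the outcome, as a careful person would: the job done as asked, in the order asked, and still so for the second after the job is handed in, with the robot touching nothing.
It also fails if it takes over 72 s, if anything falls off the work surface, if the arm or the gripper's body presses on something with over 40 N, if the wrist force passes 120 N, or if a joint passes its speed limit or range.

### The arm

A 6-joint arm with a two-finger parallel gripper is mounted at the origin on the work surface. World frame = base frame: x ahead of the robot, y to its left, z up, the work surface at z = 0. Lengths are in mm, angles in rad, forces in N, time in s.
With the tool pointing down it reaches from about 350 to 975 mm from the base axis. Payload 7.1 kg.
Tool frame: the origin (TCP) lies midway between the tips of the shut fingers; the grasp point (between the pads) lies 19 mm behind it; z points along the fingers, y is the line along which they close (so a half turn about z gives the same grasp; the last joint's range is limited). The gripper opens to 88 mm and grips with 3 to 60 N. Pads are 20 mm wide; open, the fingers measure 115 mm over their backs; the gripper's body (75 mm by 178 mm) begins 61 mm behind the grasp point.
Start: joints at [1.155, 0.423, 1.63, -0, 1.089, -0.019], TCP at [241.511, 576.435, 185.575] pointing down, gripper open.
Joint ranges: [-3, 3], [-0.9, 2.11], [0.09, 2.58], [-1.31, 4.45], [0.11, 2.69], [-2.54, 2.54]. Speed limits (rad/s): [2.39, 2.39, 3.01, 3.14, 3.14, 3.14].

### API

Orientations are given as a rotation vector (axis times angle).
In Python, from workcell import ctrl gives the robot as it stands.
- The arm moves only by the shell command python3 -m pendant 'ROWS'. ROWS is a JSON object of lists of equal length, an entry for each row: "grip": the opening, from -1 (shut) to 1 (fully open); "linear": the shift along the tool's x, y, z in mm, a list of three; "angular": the turn, a rotation vector about the tool's x, y, z in rad, a list of three. In form: {"grip": [grip, ...], "linear": [[tx, ty, tz], ...], "angular": [[ax, ay, az], ...]}. A call has 1 to 12 rows; each row shifts and turns the commanded pose from where the row before left it, along the tool's axes as they then stand; what a row does not reach is not made up. A row lasts 1/12 s, in which the tool goes at most 41.7 mm and 7.16 degrees, less where a joint would pass 70% of its speed; a pose out of reach is approached as far as the arm can. A call with a gripper value outside its range is refused whole. The fingers move at their own pace and stop on an object; the grip force is fixed at half the most. Time passes only in rows, so rows that do not move let the fingers close. It gives the time, the measured TCP pose, the force, the opening and the grip force at its end, in the units of the state.
- ctrl.get_obs(): the state, without advancing time (a new reading comes with each control period).
- ctrl.get_image(name): name is "scene" or "top" or "wrist"; returns the picture (384x512x3 uint8, red, green, blue); there is no depth.
- ctrl.camera_params(name): a dict with "vfov" (degrees; the focal length in pixels is half the picture's height over the tangent of half this angle, whatever the lens; pixels are square), "cx", "cy" (the principal point, pixels), "R" (3x3) and "t" (3): a world point X has camera coordinates R X + t; the wrist camera has in their place "T_tool_cam" (4x4, takes a point from camera to tool coordinates, whose origin is the TCP and whose axes are the flange's). Camera axes: x right, y down, z forward; pixel columns grow to the right and rows downward; lengths in mm; the calibration is good to about 2 mm. A picture is of the moment at which its call begins: read the wrist's pose just before it. camera_params takes no time and is no camera call.
- ctrl.close_job(): hands the job in; it is judged then, once.
The state is a dict: "t": time; "qpos": joint angles; "qvel": joint speeds; "joint_torque": joint torques, N m; "ee_pos": TCP position; "orientation": TCP orientation; "ft_force": force on the tool from outside, world axes, zero at the start; "moment": the same for the moment, N m; "width": finger opening in mm; "grasp_force": force on a finger pad.
Only numpy, scipy, OpenCV 4.12 (cv2) and the standard library are available. Lean on these libraries where they do the work, as an engineer would, in place of code of your own. Each camera call takes 0.05 s, during which the arm holds its last target. There are 200 camera calls.

## Working session

There is one attempt and no reset: what is moved stays moved. The work goes in short steps, Python scripts to look and compute and a shell command to move; the robot and the scene stay as the last step left them, time stands still between calls to the robot, and variables do not carry over. Pictures are saved under pics/ and viewed, at most 10 in all, crops included, and the job is handed in when it is done.

```bash
ls; mkdir -p pics
python3 - <<'E'
from workcell import ctrl
import cv2,numpy as np
np.set_printoptions(precision=4,suppress=True)
o=ctrl.get_obs();print({k:np.round(v,3) for k,v in o.items()})
for n in("scene","top"):
    cv2.imwrite(f"pics/{n}0.png",cv2.resize(ctrl.get_image(n)[...,::-1],(800,600),interpolation=cv2.INTER_CUBIC)); print(n,ctrl.camera_params(n))
print(ctrl.camera_params("wrist"))
E
```

```text
pics
{'t': np.float64(0.0), 'qpos': array([ 1.155,  0.424,  1.631,  0.   ,  1.089, -0.019]), 'qvel': array([-0.001,  0.001, -0.002,  0.   , -0.   ,  0.002]), 'joint_torque': array([ -0.001, -54.461, -27.367,   0.064,   0.023,  -0.   ]), 'ee_pos': array([241.265, 575.897, 184.822]), 'orientation': array([-0.619, -3.08 ,  0.002]), 'ft_force': array([ 0.263, -0.518,  0.142]), 'moment': array([ 0.003, -0.062, -0.015]), 'grasp_force': np.float64(0.0), 'width': np.float64(88.155)}
scene {'vfov': 51.997452762466196, 'cx': 251.85868978592205, 'cy': 187.53027283252362, 'R': array([[ 0.3041,  0.9525,  0.0152],
       [ 0.5466, -0.1613, -0.8217],
       [-0.7802,  0.2582, -0.5697]]), 't': array([-195.4879, -245.9649, 1689.7317])}
top {'vfov': 46.43684266734895, 'cx': 256.3985483760743, 'cy': 195.1482284594152, 'R': array([[-0.025 , -0.9997, -0.0085],
       [-0.9841,  0.0261, -0.1754],
       [ 0.1756,  0.004 , -0.9845]]), 't': array([  34.4332,  625.8104, 1588.872 ])}
{'vfov': 65.22565604688553, 'cx': 260.25825813754216, 'cy': 194.76921722884921, 'T_tool_cam': array([[  -0.0002,   -0.9602,   -0.2794,   77.1163],
       [   1.    ,   -0.0001,   -0.0003,   -0.512 ],
       [   0.0003,   -0.2794,    0.9602, -199.1205],
       [   0.    ,    0.    ,    0.    ,    1.    ]])}
```

View pics/top0.png

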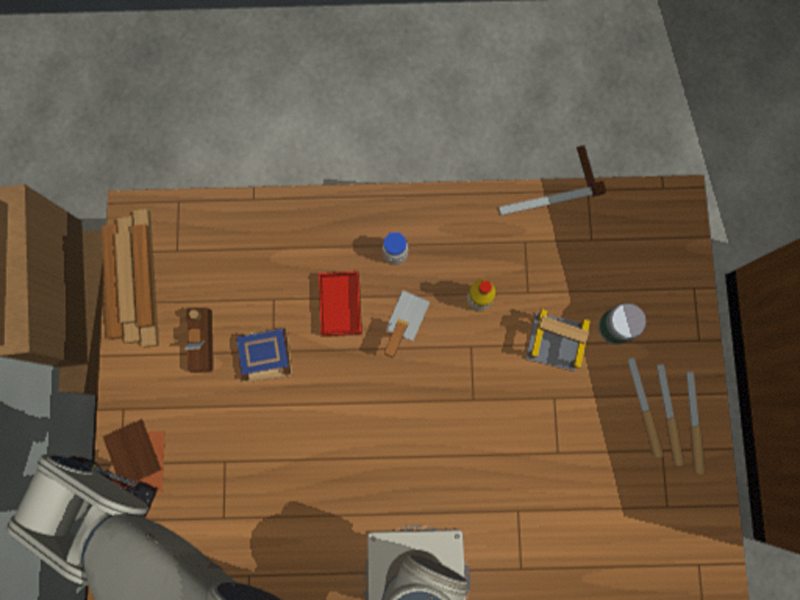

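View pics/scene0.png

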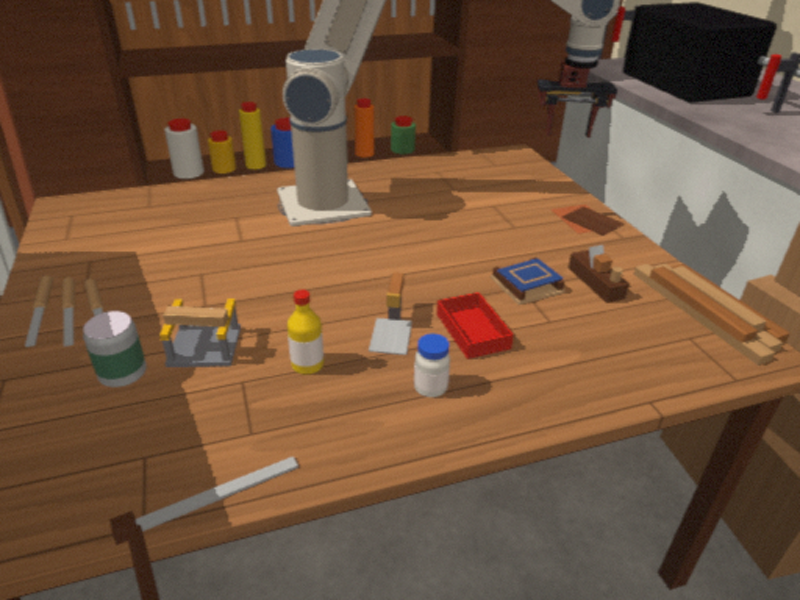

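The top view at 800x600 shows the panel at (263,352), the stand at (558,340) with the offcut across its far end (565,327), and the tray at (340,303). The lifter blade is at (408,313) with its handle at (396,338). The bystanders are the plane (200,340), jar (395,248), glue (483,295) and can (623,323).

```bash
cat > h.py <<'E'
from workcell import ctrl
import cv2,numpy as np
from scipy.spatial.transform import Rotation as Ro
np.set_printoptions(precision=2,suppress=True)
def cam(n):
    p=ctrl.camera_params(n)
    if n=="wrist":
        o=ctrl.get_obs();W=np.eye(4);W[:3,:3]=Ro.from_rotvec(o["orientation"]).as_matrix();W[:3,3]=o["ee_pos"]
        C=W@np.array(p["T_tool_cam"]);R=C[:3,:3].T;t=-R@C[:3,3]
    else:R,t=np.array(p["R"]),np.array(p["t"])
    return dict(f=192/np.tan(np.radians(p["vfov"])/2),c=np.array([p["cx"],p["cy"]]),R=R,t=t)
def shot(n):
    c=cam(n);return c,ctrl.get_image(n)
def cast(c,px,z):
    px=np.atleast_2d(np.asarray(px,float));d=np.c_[(px-c["c"])/c["f"],np.ones(len(px))]@c["R"]
    o=-c["R"].T@c["t"];return o+d*((z-o[2])/d[:,2])[:,None]
def proj(c,X):
    q=np.atleast_2d(X)@c["R"].T+c["t"];return q[:,:2]/q[:,2:]*c["f"]+c["c"]
def mask(im,lo,hi,roi=None):
    m=cv2.inRange(cv2.cvtColor(im,cv2.COLOR_RGB2HSV),np.array(lo),np.array(hi))
    if roi:
        k=np.zeros_like(m);x0,y0,x1,y1=roi;k[y0:y1,x0:x1]=1;m*=k
    return m
def blobs(m,amin=30):
    return sorted([b for b in cv2.findContours(m,cv2.RETR_EXTERNAL,cv2.CHAIN_APPROX_NONE)[0] if cv2.contourArea(b)>=amin],key=cv2.contourArea,reverse=True)
def rect(c,b,z):
    "min-area rectangle of contour on the plane z: centre, sides, direction (deg) of the long side"
    P=cast(c,b.reshape(-1,2),z)[:,:2].astype(np.float32);q=cv2.boxPoints(cv2.minAreaRect(P))
    e=[q[1]-q[0],q[2]-q[1]];L=[np.linalg.norm(v) for v in e];v=e[int(L[1]>L[0])]
    return q.mean(0),sorted(L)[::-1],(np.degrees(np.arctan2(v[1],v[0]))+90)%180-90
def go(xyz,yaw=None):
    "shift in present tool axes (mm) and turn about tool z (rad) to a tool-down pose; yaw = world direction (deg) of the tool's y axis, half turn free"
    o=ctrl.get_obs();R=Ro.from_rotvec(o["orientation"]).as_matrix()
    print("at",o["ee_pos"],"tool y dir",np.degrees(np.arctan2(R[1,1],R[0,1])),"tilt",R[:,2],"q6",o["qpos"][5],"t",o["t"])
    print("linear",R.T@(np.array(xyz)-o["ee_pos"]))
    if yaw is not None:
        a=np.radians(yaw);y=np.array([np.cos(a),np.sin(a),0])
        for s in(1,-1):
            z=np.array([0,0,-1.]);T=np.c_[np.cross(s*y,z),s*y,z];print("angular",np.round(Ro.from_matrix(R.T@T).as_rotvec(),3))
E
python3 - <<'E'
from h import *
c,im=shot("top")
def s(n,lo,hi,z,roi):
    roi=[int(v*.64) for v in roi]
    for b in blobs(mask(im,lo,hi,roi),15)[:3]:print(n,cv2.contourArea(b),*rect(c,b,z))
s("tray",(0,150,60),(8,255,255),36,(310,260,370,345))
s("panel",(105,100,40),(130,255,255),34,(225,320,300,390))
s("blade",(80,0,120),(130,80,255),3,(380,280,440,345))
s("rails",(22,150,60),(35,255,255),74,(515,300,600,380))
s("handle",(5,140,100),(20,255,255),79,(380,318,412,358))
s("offcut",(8,50,120),(20,170,255),96,(530,310,600,345))
for n,p,z in(("glue",(485,286),160),("jar",(395,240),100),("can",(628,318),110),("plane",(200,340),50)):print(n,cast(c,np.array(p)*.64,z))
E
```

```text
tray 989.5 [639.91 164.31] [np.float32(153.07692), np.float32(97.59337)] 1.5454865
panel 631.0 [527.9 348.5] [np.float32(108.00468), np.float32(87.844284)] -81.04367
rails 52.0 [ 529.3  -292.71] [np.float32(63.590935), np.float32(15.46084)] -15.245651
rails 49.0 [ 498.39 -387.56] [np.float32(55.413063), np.float32(14.972808)] -16.358208
rails 21.0 [ 566.12 -406.11] [np.float32(24.303131), np.float32(15.715674)] -21.9617
handle 287.5 [545.01  34.2 ] [np.float32(83.16729), np.float32(68.270805)] -1.4806061
handle 20.5 [583.61  58.57] [np.float32(21.881483), np.float32(18.054354)] -1.5083008
offcut 206.0 [ 554.28 -351.42] [np.float32(108.88621), np.float32(28.647425)] 69.59787
offcut 32.0 [ 592.37 -333.26] [np.float32(35.898697), np.float32(14.470382)] 88.486206
glue [[ 645.33 -169.38  160.  ]]
jar [[772.18  27.39 100.  ]]
can [[ 573.17 -494.45  110.  ]]
plane [[556.41 490.57  50.  ]]
```

Run:
```python
from h import *
go((552,-350,185),-18)
```

```text
at [241.35 576.   184.97] tool y dir 67.26532968575675 tilt [-0. -0. -1.] q6 -0.01902022070927627 t 0.15
linear [-644.38 -734.      0.86]
angular [-0.    0.    1.49]
angular [-0.   -0.   -1.65]
```

```bash
python3 -m pendant '{"grip":[1,1,1,1,1,1,1,1,1,1,1,1],"linear":[[-39,1,0],[-39,1,0],[-39,1,0],[-39,1,0],[-39,1,0],[-39,1,0],[-39,1,0],[-39,1,0],[-39,1,0],[-39,1,0],[-39,1,0],[-39,1,0]],"angular":[[0,0,0.062],[0,0,0.062],[0,0,0.062],[0,0,0.062],[0,0,0.062],[0,0,0.062],[0,0,0.062],[0,0,0.062],[0,0,0.062],[0,0,0.062],[0,0,0.062],[0,0,0.062]]}'
python3 -m pendant '{"grip":[1,1,1,1,1,1,1,1,1,1,1,1],"linear":[[-39,1,0],[-39,1,0],[-39,1,0],[-39,1,0],[-39,1,0],[-39,1,0],[-39,1,0],[-39,1,0],[-39,1,0],[-39,1,0],[-39,1,0],[-39,1,0]],"angular":[[0,0,0.062],[0,0,0.062],[0,0,0.062],[0,0,0.062],[0,0,0.062],[0,0,0.062],[0,0,0.062],[0,0,0.062],[0,0,0.062],[0,0,0.062],[0,0,0.062],[0,0,0.062]]}'
python3 - <<'E'
from h import *
go((552,-350,185),-18)
E
```

```text
t: 1.15
ee_pos: [588.8, 275.8, 185.2]
orientation: [-1.7, -2.641, 0.0]
ft_force: [0.8, 0.8, 0.3]
width: 87.6
grasp_force: 0.0
t: 2.15
ee_pos: [639.8, -178.9, 185.2]
orientation: [-2.544, -1.843, 0.0]
ft_force: [0.9, -0.9, 0.5]
width: 87.4
grasp_force: 0.0
at [ 639.77 -178.94  185.23] tool y dir -18.168166458959355 tilt [-0.  0. -1.] q6 0.026449127387549676 t 2.15
linear [-189.9   -30.05    0.24]
angular [-0. -0. -0.]
angular [-0.    0.    3.14]
```

```bash
python3 -m pendant '{"grip":[1,1,1,1,1,1,1],"linear":[[-38,-6,0],[-38,-6,0],[-38,-6,0],[-38,-6,0],[-38,-6,0],[0,0,0],[0,0,0]],"angular":[[0,0,0],[0,0,0],[0,0,0],[0,0,0],[0,0,0],[0,0,0],[0,0,0]]}'
python3 - <<'E'
from h import *
c,im=shot("wrist")
cv2.imwrite("pics/w1.png",cv2.resize(im[...,::-1],(800,600)))
np.save("w1.npy",im);import pickle;pickle.dump(c,open("w1.pkl","wb"))
for b in blobs(mask(im,(20,130,50),(35,255,255)),80):print("rail",cv2.contourArea(b),*rect(c,b,74),b.reshape(-1,2).mean(0))
for b in blobs(mask(im,(8,40,90),(20,150,255)),400):print("offcut",cv2.contourArea(b),*rect(c,b,96),b.reshape(-1,2).mean(0))
E
```

```text
t: 2.73
ee_pos: [551.7, -350.2, 185.3]
orientation: [-2.544, -1.842, 0.0]
ft_force: [-0.1, 1.4, -0.9]
width: 87.9
grasp_force: 0.0
rail 3218.5 [ 615.46 -630.2 ] [np.float32(357.9469), np.float32(29.064135)] -18.263138 [380.05 369.61]
rail 785.5 [ 527.33 -293.17] [np.float32(62.783535), np.float32(14.693561)] -15.230209 [220.68 137.73]
rail 698.5 [ 300.   -439.06] [np.float32(90.42347), np.float32(33.673477)] 54.86757 [ 86.03 313.38]
rail 687.0 [ 700.76 -570.93] [np.float32(91.13814), np.float32(34.23832)] 88.37131 [436.54 312.49]
rail 664.5 [ 496.17 -386.41] [np.float32(52.808937), np.float32(18.832611)] -15.651901 [224.15 227.4 ]
rail 350.0 [ 563.14 -404.64] [np.float32(26.797243), np.float32(18.967543)] -16.207077 [286.01 224.54]
rail 260.5 [ 581.71 -307.26] [np.float32(43.95702), np.float32(14.006961)] -18.216827 [278.45 132.17]
rail 95.0 [ 622.17 -205.49] [np.float32(41.23112), np.float32(11.824259)] -30.54625 [284.78  13.89]
offcut 133311.5 [ 552.56 -329.63] [np.float32(546.5054), np.float32(286.39832)] -18.197617 [250.84 148.09]
offcut 9335.0 [ 557.87 -564.04] [np.float32(462.27908), np.float32(70.9539)] -18.263138 [313.17 363.14]
```

View pics/w1.png

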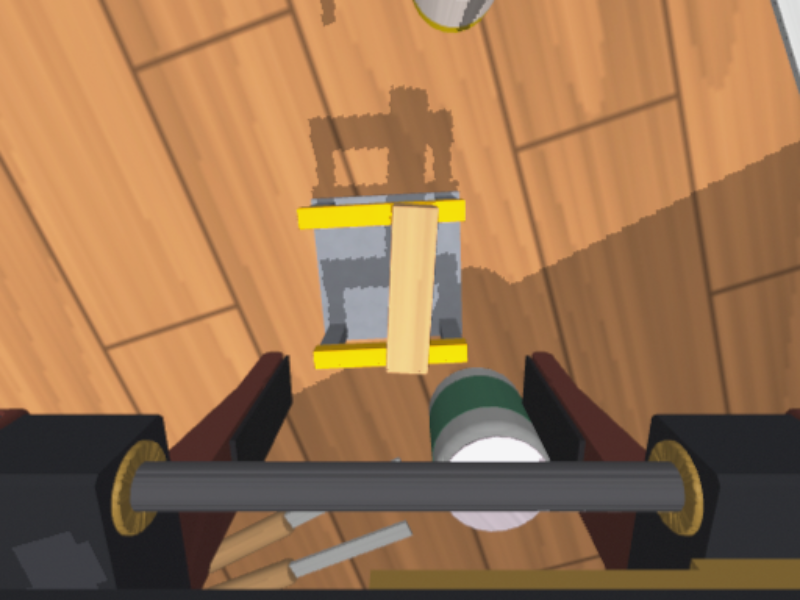

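The wrist view shows the rails at rows 215 and 354, spanning columns 298–466 and 314–467. The offcut corners are about (394,205), (437,208), (428,373) and (387,372).

```bash
cat >> h.py <<'E'
def rail_pair(c,im,roi,lo=(20,150,60)):
    bs=[b for b in blobs(mask(im,lo,(35,255,255),roi),30)]
    P=np.vstack([b.reshape(-1,2) for b in bs]).astype(float);W=cast(c,P,74)[:,:2]
    return W
E
python3 - <<'E'
from h import *
import pickle
im=np.load("w1.npy");c=pickle.load(open("w1.pkl","rb"))
for roi in((185,120,305,150),(185,210,305,240)):
    W=rail_pair(c,im,roi).astype(np.float32);r=cv2.minAreaRect(W);print(r)
    q=cv2.boxPoints(r);print(q)
Q=cast(c,np.array([(394,205),(437,208),(428,373),(387,372)])*.64,96)[:,:2];print(Q,Q.mean(0),np.linalg.norm(np.diff(Q,axis=0),axis=1))
v=(Q[0]+Q[1]-Q[2]-Q[3])/2;a=np.degrees(np.arctan2(v[1],v[0]));print(a)
go((*Q.mean(0),66),a-90)
E
```

```text
((549.77294921875, -299.4270935058594), (14.495983123779297, 109.37635803222656), 74.70848846435547)
[[ 495.11 -292.  ]
 [ 600.61 -320.84]
 [ 604.44 -306.86]
 [ 498.93 -278.01]]
((523.3621215820312, -393.9909973144531), (18.66360092163086, 109.2940444946289), 74.70780181884766)
[[ 468.19 -388.58]
 [ 573.61 -417.41]
 [ 578.54 -399.4 ]
 [ 473.11 -370.58]]
[[ 560.98 -295.75]
 [ 585.1  -305.56]
 [ 547.35 -407.29]
 [ 521.54 -398.02]] [ 553.74 -351.65] [ 26.04 108.51  27.42]
69.27437587200662
at [ 552.42 -348.83  185.22] tool y dir -18.101892157495275 tilt [-0.  0. -1.] q6 -0.26589950637678533 t 2.7833
linear [ -2.34   2.2  119.22]
angular [-0.   -0.    0.05]
angular [ 0.  -0.  -3.1]
```

```bash
python3 -m pendant '{"grip":[1,1,1,1,1,-1,-1,-1,-1,-1,-1],"linear":[[-2,2,20],[0,0,35],[0,0,35],[0,0,28],[0,0,0],[0,0,0],[0,0,0],[0,0,0],[0,0,0],[0,0,0],[0,0,0]],"angular":[[0,0,0.05],[0,0,0],[0,0,0],[0,0,0],[0,0,0],[0,0,0],[0,0,0],[0,0,0],[0,0,0],[0,0,0],[0,0,0]]}'
python3 - <<'E'
from h import *
go((553.7,-351.6,66),-20.7)
print(ctrl.get_obs()["grasp_force"],ctrl.get_obs()["width"])
E
```

```text
t: 3.7
ee_pos: [554.8, -351.4, 68.8]
orientation: [2.585, 1.782, 0.001]
ft_force: [-0.7, 0.1, -0.6]
width: 51.3
grasp_force: 0.0
at [ 554.78 -351.37   68.83] tool y dir -20.856192344860993 tilt [ 0. -0. -1.] q6 -0.21868510508766073 t 3.7
linear [-0.59 -0.93  2.83]
angular [ 0.  0. -0.]
angular [ 0.   -0.    3.14]
0.0 51.282273359356736
```

```bash
python3 -m pendant '{"grip":[-1,-1,-1,-1,-1,-1,-1,-1,-1,-1],"linear":[[0,0,0],[0,0,0],[0,0,0],[0,0,0],[0,0,0],[0,0,-20],[0,0,-35],[0,0,-40],[0,0,-40],[0,0,0]],"angular":[[0,0,0],[0,0,0],[0,0,0],[0,0,0],[0,0,0],[0,0,0],[0,0,0],[0,0,0],[0,0,0],[0,0,0]]}'
python3 - <<'E'
from h import *
go((640,164,206),-88.5)
E
```

```text
t: 4.53
ee_pos: [558.3, -353.7, 211.4]
orientation: [2.577, 1.776, 0.008]
ft_force: [0.7, -0.3, 0.8]
width: 0.6
grasp_force: 0.0
at [ 558.31 -353.66  211.45] tool y dir -20.85482475381407 tilt [ 0.01 -0.01 -1.  ] q6 -0.21866993379011365 t 4.5333
linear [ 512.84 -108.      2.6 ]
angular [ 0.01 -0.01  1.18]
angular [ 0.01  0.01 -1.96]
```

Run:
```python
from h import *
c,im=shot("wrist")
cv2.imwrite("pics/w2.png",cv2.resize(im[...,::-1],(800,600)))
np.save("w1.npy",im);import pickle;pickle.dump(c,open("w1.pkl","wb"))
```

```text
(no output)
```

View pics/w2.png

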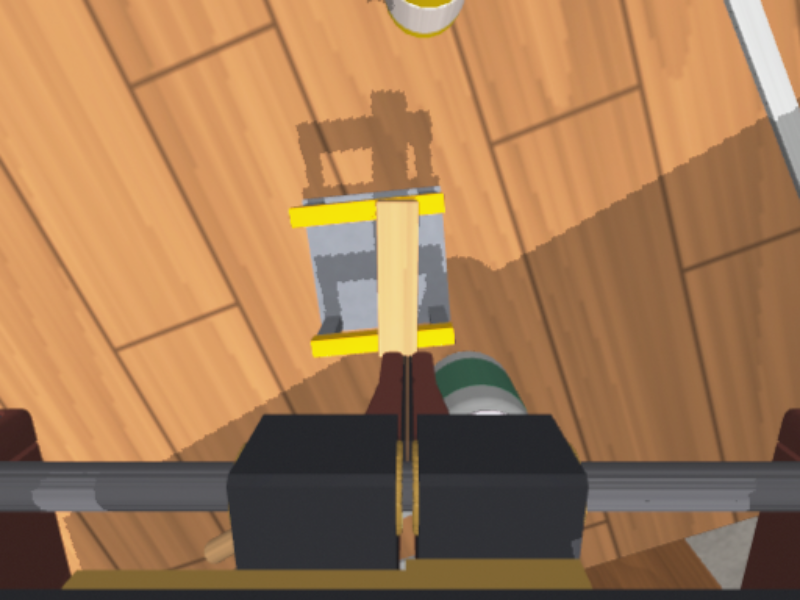

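The offcut is still on the stand (corners about (377,201), (418,201), (416,355), (378,355)) and the fingers are shut and empty, so the lift started before they had gripped. I'll re-measure, then approach with a smaller opening and check the force before lifting.

Run:
```python
from h import *
import pickle
im=np.load("w1.npy");c=pickle.load(open("w1.pkl","rb"))
for roi in((180,118,290,150),(190,205,295,232)):
    W=rail_pair(c,im,roi).astype(np.float32);r=cv2.minAreaRect(W);print(r)
Q=cast(c,np.array([(377,201),(418,201),(416,355),(378,355)])*.64,96)[:,:2];print(Q,Q.mean(0),np.linalg.norm(np.diff(Q,axis=0),axis=1))
v=(Q[0]+Q[1]-Q[2]-Q[3])/2;a=np.degrees(np.arctan2(v[1],v[0]));print(a)
go((*Q.mean(0),66),a-90)
o=ctrl.get_obs();print(proj(c,o["ee_pos"])/.64)
```

```text
((549.70361328125, -299.437255859375), (14.627436637878418, 110.07096862792969), 74.95512390136719)
((523.7579345703125, -394.24591064453125), (18.514501571655273, 110.02361297607422), 74.68094635009766)
[[ 560.64 -295.79]
 [ 585.77 -305.39]
 [ 546.36 -406.81]
 [ 520.81 -396.9 ]] [ 553.4  -351.22] [ 26.9 108.8  27.4]
68.63151371508339
at [ 556.92 -352.74  207.81] tool y dir -20.85868903724291 tilt [ 0.01 -0.01 -1.  ] q6 -0.21864436963838077 t 4.5833
linear [  0.44  -5.12 141.77]
angular [0.01 0.   0.01]
angular [-0.    0.01 -3.13]
[[404.38 339.01]]
```

```bash
python3 -m pendant '{"grip":[0.4,0.4,0.4,0.4,0.4,0.4,0.4,-1,-1,-1,-1,-1],"linear":[[0,0,0],[0,0,0],[0,0,20],[0,0,38],[0,0,38],[0,0,38],[0,0,3],[0,0,0],[0,0,0],[0,0,0],[0,0,0],[0,0,0]],"angular":[[0,0,0],[0,0,0],[0,0,0],[0,0,0],[0,0,0],[0,0,0],[0,0,0],[0,0,0],[0,0,0],[0,0,0],[0,0,0],[0,0,0]]}'
python3 -m pendant '{"grip":[-1,-1,-1],"linear":[[0,0,0],[0,0,0],[0,0,0]],"angular":[[0,0,0],[0,0,0],[0,0,0]]}'
```

```text
t: 5.58
ee_pos: [555.3, -351.7, 67.7]
orientation: [2.584, 1.781, 0.002]
ft_force: [0.6, 0.7, 0.6]
width: 17.1
grasp_force: 0.0
t: 5.83
ee_pos: [554.4, -351.1, 66.2]
orientation: [2.586, 1.782, 0.0]
ft_force: [0.2, 0.8, 0.1]
width: 0.8
grasp_force: 0.0
```

Run:
```python
from h import *
a=ctrl.get_image("wrist")[...,::-1];c=cam("scene");b=ctrl.get_image("scene")[160:260,80:210,::-1]
cv2.imwrite("pics/w3.png",np.hstack([cv2.resize(a,(440,330)),cv2.resize(b,(360,277)).__array__()[:330] if 0 else cv2.copyMakeBorder(cv2.resize(b,(360,277)),0,53,0,0,0)]))
o=ctrl.get_obs();w=cam("wrist");print(proj(w,o["ee_pos"])*440/512, proj(c,o["ee_pos"]))
```

```text
[[224.41 188.42]] [[126.24 208.3 ]]
```

View pics/w3.png

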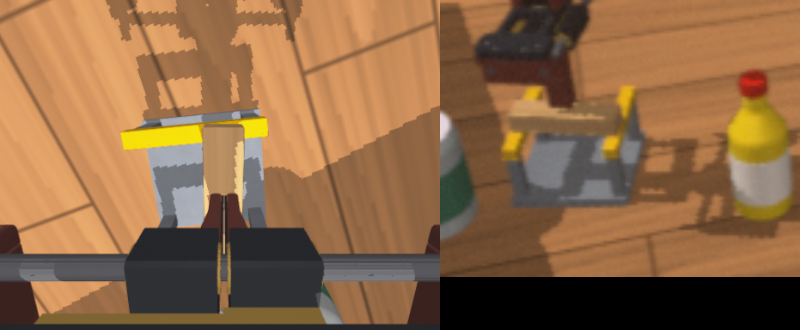

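The fingertips show at about (225,195) in the wrist half. They sit over the middle of the offcut, apparently above it, although the state reads z = 66. I'll check how far along the tool axis the tips really are.

Run:
```python
from h import *
w=cam("wrist");o=ctrl.get_obs();R=Ro.from_rotvec(o["orientation"]).as_matrix()
for s in(0,10,20,30,40):
    p=o["ee_pos"]-s*R[:,2];print(s,p,"wrist",proj(w,p)[0],"scene",proj(cam("scene"),p)[0],"top",proj(cam("top"),p)[0])
print(o["qpos"],o["ft_force"],o["joint_torque"])
```

```text
0 [ 554.27 -351.02   65.8 ] wrist [261.14 219.25] scene [126.24 208.3 ] top [358.88 211.62]
10 [ 554.27 -351.02   75.8 ] wrist [261.2  224.54] scene [125.66 205.52] top [359.48 211.24]
20 [ 554.27 -351.01   85.8 ] wrist [261.26 230.34] scene [125.07 202.72] top [360.09 210.85]
30 [ 554.26 -351.01   95.8 ] wrist [261.34 236.76] scene [124.47 199.89] top [360.71 210.45]
40 [ 554.26 -351.01  105.8 ] wrist [261.42 243.88] scene [123.87 197.03] top [361.33 210.05]
[-0.58  0.61  1.63 -0.    0.9  -0.22] [-0.    1.05  0.66] [ -0.   -61.13 -23.21   0.05   0.03   0.  ]
```

The tip row (227) and the finger spacing both put the tips roughly 30 mm short of the stated TCP. I'll find the exact offset by touching the offcut's top, known to be at z = 96, with the shut fingers.

```bash
python3 -m pendant '{"grip":[-1,-1,-1],"linear":[[0,0,1],[0,0,1],[0,0,0]],"angular":[[0,0,0],[0,0,0],[0,0,0]]}' | grep -E "ee_pos|ft"
python3 -m pendant '{"grip":[-1,-1,-1],"linear":[[0,0,1],[0,0,1],[0,0,0]],"angular":[[0,0,0],[0,0,0],[0,0,0]]}'| grep -E "ee_pos|ft"
python3 -m pendant '{"grip":[-1,-1,-1],"linear":[[0,0,1],[0,0,1],[0,0,0]],"angular":[[0,0,0],[0,0,0],[0,0,0]]}'| grep -E "ee_pos|ft"
```

```text
ee_pos: [554.0, -350.9, 63.2]
ft_force: [0.3, -0.2, 0.8]
ee_pos: [554.1, -350.9, 61.3]
ft_force: [0.1, -0.8, -0.8]
ee_pos: [554.2, -351.0, 59.4]
ft_force: [0.1, -0.5, 0.2]
```

```bash
for i in 1; do :; done
python3 -m pendant '{"grip":[-1,-1,-1],"linear":[[0,0,1.5],[0,0,1.5],[0,0,0]],"angular":[[0,0,0],[0,0,0],[0,0,0]]}' | grep -E "ee_pos|ft"
python3 -m pendant '{"grip":[-1,-1,-1],"linear":[[0,0,1.5],[0,0,1.5],[0,0,0]],"angular":[[0,0,0],[0,0,0],[0,0,0]]}'| grep -E "ee_pos|ft"
python3 - <<'E'
from h import *
a=ctrl.get_image("wrist")[130:330,160:360,::-1];b=ctrl.get_image("scene")[170:240,90:160,::-1];t=ctrl.get_image("top")[185:240,330:385,::-1]
cv2.imwrite("pics/w4.png",np.hstack([cv2.resize(x,(260,260),interpolation=cv2.INTER_NEAREST) for x in(a,b,t)]))
E
```

```text
ee_pos: [554.4, -351.1, 59.2]
ft_force: [-5.7, 3.7, 19.3]
ee_pos: [554.6, -351.2, 59.0]
ft_force: [-12.2, 10.0, 40.2]
```

View pics/w4.png

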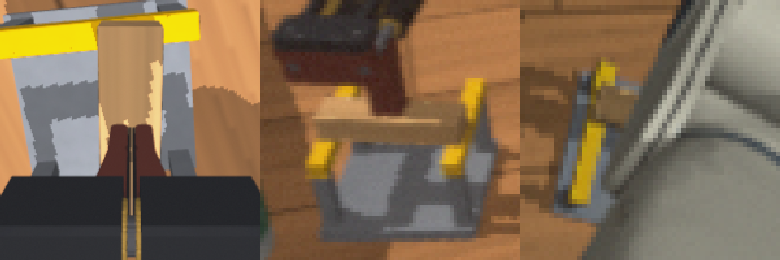

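Contact came at a reported z of 59.3, so the real tips are about 37 mm behind the stated TCP and I'll plan with that offset. Next I'll back off, open, and regrasp with the TCP at about 33.

```bash
python3 -m pendant '{"grip":[-1,0.4,0.4,0.4,0.4,0.4,0.4,0.4,0.4,0.4,0.4],"linear":[[0,0,-12],[0,0,-15],[0,0,0],[0,0,0],[0,0,0],[0,0,0],[0,0,0],[0,0,0],[0,0,0],[0,0,0],[0,0,0]],"angular":[[0,0,0],[0,0,0],[0,0,0],[0,0,0],[0,0,0],[0,0,0],[0,0,0],[0,0,0],[0,0,0],[0,0,0],[0,0,0]]}'
python3 -m pendant '{"grip":[0.4,0.4,0.4,-1,-1,-1,-1,-1,-1,-1],"linear":[[0,0,15],[0,0,16],[0,0,16],[0,0,0],[0,0,0],[0,0,0],[0,0,0],[0,0,0],[0,0,0],[0,0,0]],"angular":[[0,0,0],[0,0,0],[0,0,0],[0,0,0],[0,0,0],[0,0,0],[0,0,0],[0,0,0],[0,0,0],[0,0,0]]}'
python3 - <<'E'
from h import *
go((640,164,206),-88.5)
E
```

```text
t: 8.25
ee_pos: [554.2, -351.0, 80.4]
orientation: [-2.587, -1.783, 0.0]
ft_force: [0.4, 0.5, 0.9]
width: 60.6
grasp_force: 0.0
t: 9.08
ee_pos: [554.8, -351.4, 34.6]
orientation: [2.586, 1.782, 0.001]
ft_force: [-1.1, 0.4, 4.6]
width: 28.0
grasp_force: 30.0
at [ 554.76 -351.38   34.59] tool y dir -20.858532011322428 tilt [ 0. -0. -1.] q6 -0.21863745742880844 t 9.0833
linear [ 511.89 -103.6  -171.74]
angular [ 0.   -0.    1.18]
angular [ 0.    0.   -1.96]
```

```bash
python3 -m pendant '{"grip":[-1,-1,-1,-1,-1,-1,-1,-1,-1,-1,-1,-1],"linear":[[0,0,-20],[0,0,-35],[0,0,-40],[0,0,-38],[38,-8,0],[39,-8,0],[40,-8,0],[40,-8,0],[40,-8,0],[40,-8,0],[40,-8,0],[40,-8,0]],"angular":[[0,0,0],[0,0,0],[0,0,0],[0,0,0],[0,0,0],[0,0,0],[0,0,0],[0,0,0],[0,0,0],[0,0,0],[0,0,0],[0,0,0]]}'
python3 -m pendant '{"grip":[-1,-1,-1,-1,-1,-1,-1,-1,-1,-1,-1,-1],"linear":[[40,-8,0],[40,-8,0],[40,-8,0],[40,-8,0],[35,-8,10],[0,0,10],[0,0,10],[0,0,10],[0,0,10],[0,0,10],[0,0,10],[0,0,10]],"angular":[[0,0,0],[0,0,0],[0,0,0],[0,0,0],[0,0,0],[0,0,0.12],[0,0,0.12],[0,0,0.12],[0,0,0.12],[0,0,0.12],[0,0,0.12],[0,0,0.12]]}'
python3 -m pendant '{"grip":[-1,-1,-1,-1,-1],"linear":[[0,0,10],[0,0,10],[0,0,10],[0,0,0],[0,0,0]],"angular":[[0,0,0.12],[0,0,0.12],[0,0,0.1],[0,0,0],[0,0,0]]}'
python3 - <<'E'
from h import *
go((640,164,-29),-88.5)
E
```

```text
t: 10.08
ee_pos: [607.2, -30.0, 166.8]
orientation: [2.587, 1.782, 0.0]
ft_force: [0.4, -0.4, -1.1]
width: 28.0
grasp_force: 30.0
t: 11.08
ee_pos: [639.2, 164.5, 86.1]
orientation: [-3.091, -0.564, 0.0]
ft_force: [-1.1, -0.9, -0.8]
width: 27.7
grasp_force: 30.0
t: 11.5
ee_pos: [638.8, 164.3, 56.2]
orientation: [3.141, 0.047, -0.002]
ft_force: [-0.3, -0.2, -0.6]
width: 27.8
grasp_force: 30.0
at [638.81 164.35  56.17] tool y dir -88.28929086803691 tilt [-0. -0. -1.] q6 1.7747103660059924 t 11.5
linear [ 1.29  0.36 85.16]
angular [0. 0. 0.]
angular [-0.    0.   -3.14]
```

```bash
python3 -m pendant '{"grip":[-1,-1,-1,-1,-1,0,0,0,0,0,0,0],"linear":[[1,0,25],[0,0,30],[0,0,20],[0,0,8],[0,0,0],[0,0,0],[0,0,0],[0,0,0],[0,0,-10],[0,0,-30],[0,0,-40],[0,0,-40]],"angular":[[0,0,0],[0,0,0],[0,0,0],[0,0,0],[0,0,0],[0,0,0],[0,0,0],[0,0,0],[0,0,0],[0,0,0],[0,0,0],[0,0,0]]}'
python3 - <<'E'
from h import *
go((585,48,130),-30)
E
```

```text
t: 12.5
ee_pos: [639.7, 164.3, 95.6]
orientation: [3.141, 0.042, -0.001]
ft_force: [0.7, 0.8, -0.1]
width: 43.9
grasp_force: 0.0
at [639.71 164.35  95.56] tool y dir -88.4516061480866 tilt [-0. -0. -1.] q6 1.7772385022953925 t 12.5
linear [-57.87 114.83 -34.36]
angular [-0.    0.   -1.02]
angular [0.   0.   2.12]
```

```bash
python3 -m pendant '{"grip":[0,0,0,0,0.5,0.5,0.5,0.5,0.5,0.5,0.5],"linear":[[-10,15,-20],[-18,29,-20],[-18,29,-14],[-18,29,0],[-9,15,0],[0,0,0],[0,0,0],[0,0,0],[0,0,0],[0,0,0],[0,0,0]],"angular":[[0,0,0],[0,0,0],[0,0,0],[0,0,0],[0,0,0],[0,0,0.11],[0,0,0.11],[0,0,0.11],[0,0,0.11],[0,0,0],[0,0,0]]}'
python3 - <<'E'
from h import *
import pickle
c,im=shot("wrist")
cv2.imwrite("pics/w5.png",im[...,::-1]);np.save("w5.npy",im);pickle.dump(c,open("w5.pkl","wb"))
for b in blobs(mask(im,(80,0,120),(130,80,255)),300):print(cv2.contourArea(b),b.reshape(-1,2).min(0),b.reshape(-1,2).max(0),*rect(c,b,3))
go((570,45,150),-114)
E
```

```text
t: 13.42
ee_pos: [570.8, 45.6, 148.8]
orientation: [-3.075, 0.639, -0.002]
ft_force: [-0.5, 0.3, -0.6]
width: 66.0
grasp_force: 0.0
1127.0 [127 313] [380 322] [393.79 132.03] [np.float32(343.72974), np.float32(14.37265)] 66.53009
at [570.75  45.64 148.56] tool y dir -113.46420999062457 tilt [ 0.  0. -1.] q6 2.039358978989513 t 13.4667
linear [-0.44  0.88 -1.44]
angular [-0.   -0.    0.01]
angular [ 0.   -0.   -3.13]
```

View pics/w5.png

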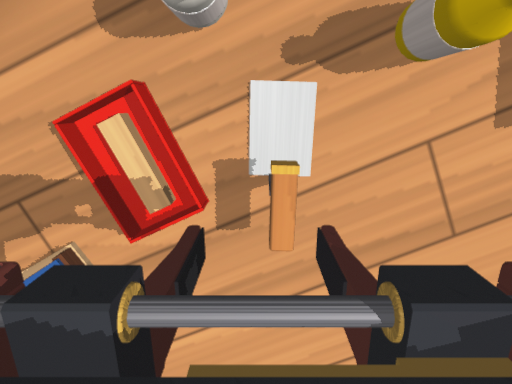

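The offcut lies flat in the tray. The blade corners are about (250,81), (316,82), (311,176) and (248,175), and the handle's top face runs from (272,172) to (294,249).

Run:
```python
from h import *
import pickle
im=np.load("w5.npy");c=pickle.load(open("w5.pkl","rb"))
b=blobs(mask(im,(0,0,170),(180,60,255),(235,70,330,180)))[0];print("blade",*rect(c,b,3),b.reshape(-1,2).min(0),b.reshape(-1,2).max(0))
Q=cast(c,[(250,81),(316,82),(311,176),(248,175)],3)[:,:2];print(Q,np.linalg.norm(np.diff(Q,axis=0),axis=1))
v=(Q[0]+Q[1]-Q[2]-Q[3])/2;a=np.degrees(np.arctan2(v[1],v[0]));u=v/np.linalg.norm(v);tip=(Q[0]+Q[1])/2;O=tip-46*u;print("yaw",a,"O",O,"grip",O-76*u)
h=blobs(mask(im,(8,120,80),(18,255,255),(262,172,302,256)))[0];print("handle",*rect(c,h,79),cv2.boundingRect(h))
H=cast(c,[(271,249),(293,249)],79)[:,:2].mean(0);print("rear end",H,"centre",H+43*u)
```

```text
blade [609.48   2.77] [np.float32(103.62848), np.float32(72.530136)] -25.026642 [249  80] [316 175]
[[670.31  13.86]
 [640.98 -51.08]
 [546.08  -9.22]
 [576.67  58.18]] [ 71.26 103.72  74.02]
yaw -24.565529954965967 O [613.81   0.51] grip [544.69  32.11]
handle [541.03  35.1 ] [np.float32(81.79822), np.float32(38.590397)] -23.398628 (262, 174, 40, 82)
rear end [509.35  48.4 ] centre [548.45  30.52]
```

Run:
```python
from h import *
go((546,32.2,10),-114.9)
```

```text
at [570.75  45.64 148.56] tool y dir -113.46420999062457 tilt [ 0.  0. -1.] q6 2.039358978989513 t 13.4667
linear [-17.52  22.27 138.52]
angular [-0.   -0.    0.03]
angular [ 0.   -0.   -3.12]
```

```bash
python3 -m pendant '{"grip":[0.5,0.5,0.5,0.5,0.5,0.5,-1,-1,-1,-1,-1,-1],"linear":[[-17.5,22,20],[0,0,30],[0,0,35],[0,0,30],[0,0,20],[0,0,3],[0,0,0],[0,0,0],[0,0,0],[0,0,0],[0,0,0],[0,0,0]],"angular":[[0,0,0.025],[0,0,0],[0,0,0],[0,0,0],[0,0,0],[0,0,0],[0,0,0],[0,0,0],[0,0,0],[0,0,0],[0,0,0],[0,0,0]]}'
python3 -m pendant '{"grip":[-1,-1,-1,-1],"linear":[[0,0,0],[0,0,0],[0,0,0],[0,0,0]],"angular":[[0,0,0],[0,0,0],[0,0,0],[0,0,0]]}'
python3 - <<'E'
from h import *
go((546,32.2,10),-114.9)
E
```

```text
t: 14.47
ee_pos: [546.3, 32.5, 10.5]
orientation: [-3.066, 0.682, -0.002]
ft_force: [-0.0, -0.2, 1.0]
width: 29.4
grasp_force: 0.0
t: 14.8
ee_pos: [546.1, 32.6, 10.3]
orientation: [-3.066, 0.683, -0.001]
ft_force: [-1.6, -0.2, 6.7]
width: 23.7
grasp_force: 30.0
at [546.07  32.56  10.28] tool y dir -115.10720436788125 tilt [ 0.  0. -1.] q6 2.0466694643559156 t 14.8
linear [0.09 0.36 0.28]
angular [-0. -0. -0.]
angular [-0.    0.    3.14]
```

```bash
python3 -m pendant '{"grip":[-1,-1,-1,-1,-1,-1,-1,-1,-1,-1,-1,-1],"linear":[[0,0,-10],[0,0,-20],[0,0,-20],[-10,-5,-15],[-20,-10,0],[-30,-16,0],[-32,-17,0],[-32,-17,0],[-32,-17,0],[-32,-17,0],[-32,-17,0],[-32,-16,0]],"angular":[[0,0,0],[0,0,0],[0,0,0],[0,0,0],[0,0,0],[0,0,0],[0,0,0],[0,0,0],[0,0,0],[0,0,0],[0,0,0],[0,0,0]]}'
python3 -m pendant '{"grip":[-1,-1,-1,-1,-1,-1,-1,-1,-1,-1,-1,-1],"linear":[[-32,-17,0],[-20,-10,0],[-14,-6,0],[0,0,0],[0,0,0],[0,0,0],[0,0,0],[0,0,0],[0,0,0],[0,0,0],[0,0,0],[0,0,0]],"angular":[[0,0,0],[0,0,0],[0,0,0],[0,0,-0.06],[0,0,-0.1],[0,0,-0.12],[0,0,-0.12],[0,0,-0.12],[0,0,-0.075],[0,0,0],[0,0,0],[0,0,0]]}'
python3 - <<'E'
from h import *
import pickle
go((328.4,316.9,75),-81)
c,im=shot("wrist")
cv2.imwrite("pics/w6.png",im[...,::-1]);np.save("w6.npy",im);pickle.dump(c,open("w6.pkl","wb"))
for b in blobs(mask(im,(105,90,40),(130,255,255)),300):print(cv2.contourArea(b),b.reshape(-1,2).min(0),b.reshape(-1,2).max(0),*rect(c,b,34))
E
```

```text
t: 15.8
ee_pos: [374.6, 255.8, 74.8]
orientation: [-3.06, 0.663, 0.016]
ft_force: [-0.4, 0.7, -2.2]
width: 24.0
grasp_force: 30.0
t: 16.8
ee_pos: [339.7, 295.4, 74.1]
orientation: [-3.071, -0.29, 0.043]
ft_force: [0.5, 0.8, -1.8]
width: 23.7
grasp_force: 30.0
at [339.71 295.44  74.05] tool y dir -79.23280518778506 tilt [-0.03  0.05 -1.  ] q6 1.9478838278818762 t 16.8
linear [ -7.09 -23.21   0.58]
angular [-0.06  0.02  0.03]
angular [-0.04 -0.09 -3.11]
```

View pics/w6.png

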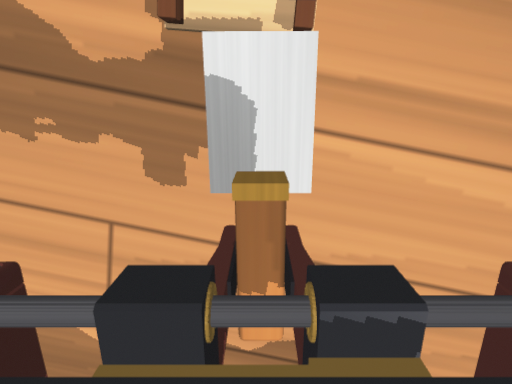

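The view shows the blade in front at columns 205–317 and rows 32–192. The bearer ends are at the top edge, near (170,10) and (305,15), and the panel itself is out of view. The tool reads about 3° of tilt, so I'll check the joints.

```bash
python3 -m pendant '{"grip":[-1,-1,-1],"linear":[[0,0,0],[0,0,0],[0,0,0]],"angular":[[0,0,0],[0,0,0],[0,0,0]]}' >/dev/null
python3 - <<'E'
from h import *
go((328.4,316.9,75),-81);o=ctrl.get_obs();print(o["qpos"],o["moment"])
E
```

```text
at [339.6  295.6   73.93] tool y dir -79.10827592695016 tilt [-0.03  0.05 -1.  ] q6 1.9460301063879009 t 17.1
linear [ -6.97 -23.05   0.45]
angular [-0.06  0.02  0.03]
angular [-0.04 -0.09 -3.11]
[0.64 0.35 2.09 0.1  0.7  1.95] [-0.04  0.15  0.  ]
```

```bash
python3 -m pendant '{"grip":[-1,-1,-1,-1,-1,-1,-1,-1,-1],"linear":[[0,0,-10],[10,12,-10],[20,26,-10],[25,32,-10],[20,26,0],[13,16,0],[5,6,0],[0,0,0],[0,0,0]],"angular":[[-0.06,0.02,0.03],[0,0,0],[0,0,0],[0,0,0],[0,0,0],[0,0,0],[0,0,0],[0,0,0],[0,0,0]]}'
python3 - <<'E'
from h import *
import pickle
go((328.4,316.9,75),-81)
c,im=shot("wrist")
cv2.imwrite("pics/w7.png",im[...,::-1]);np.save("w7.npy",im);pickle.dump(c,open("w7.pkl","wb"))
for b in blobs(mask(im,(105,90,40),(130,255,255)),300):
    print(cv2.contourArea(b),b.reshape(-1,2).min(0),b.reshape(-1,2).max(0),*rect(c,b,34)); print(cv2.approxPolyDP(b,6,True).reshape(-1,2).tolist())
E
```

```text
t: 17.85
ee_pos: [450.0, 193.7, 113.4]
orientation: [3.13, 0.251, -0.007]
ft_force: [-0.0, 0.3, -2.5]
width: 24.0
grasp_force: 30.0
at [449.98 193.71 113.4 ] tool y dir -80.81328620179976 tilt [-0. -0. -1.] q6 1.7930325735502417 t 17.85
linear [-100.19 -141.07   38.67]
angular [0. 0. 0.]
angular [-0.01  0.   -3.14]
13801.5 [24 20] [166 130] [526.74 347.61] [np.float32(110.08343), np.float32(88.89692)] -80.792305
[[24, 20], [46, 129], [166, 129], [155, 20]]
```

View pics/w7.png

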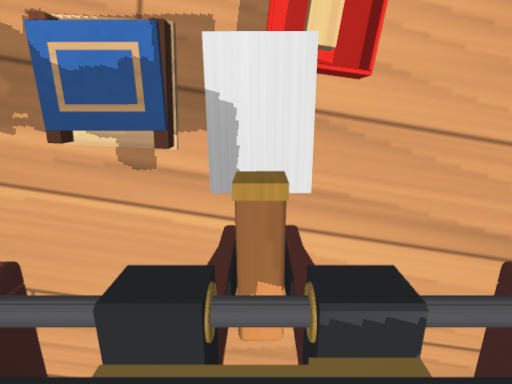

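The panel's contour corners are (24,20), (46,129), (166,129) and (155,20), which gives its centre at (526.7, 347.6) and its x axis at 9.2°. The bearers' near ends are at about (48–73,142) and (155–173,147).

Run:
```python
from h import *
import pickle
im=np.load("w7.npy");c=pickle.load(open("w7.pkl","rb"))
a=np.radians(9.2);R=np.array([[np.cos(a),np.sin(a)],[-np.sin(a),np.cos(a)]])
loc=lambda px,z:(cast(c,px,z)[:,:2]-[526.74,347.61])@R.T
print(loc([(24,20),(46,129),(166,129),(155,20)],34))
print("ends z8",loc([(48,143),(73,142),(155,147),(173,148)],8))
# dark bearer pixels
d=im[125:155,30:190].max(2)<75
for r in range(131,150,3):
    k=np.where(im[r,30:190].max(1)<80)[0]+30;print(r,k.min() if len(k) else 0,[int(x) for x in k if (x-1 not in k) or (x+1 not in k)])
b=blobs(mask(im,(80,0,120),(130,60,255),(195,20,325,200)))
Q=[(204,32),(317,32),(311,192),(210,192)];print("blade cast z~103.. tool-lev",cast(c,Q,103.5)[:,:2])
o=ctrl.get_obs();q=cast(c,Q,106)[:,:2]-o["ee_pos"][:2];y=np.radians(-80.8+90);print(q@np.array([[np.cos(y),-np.sin(y)],[np.sin(y),np.cos(y)]]))
```

```text
[[ 44.44  54.63]
 [-43.5   54.2 ]
 [-43.56 -54.49]
 [ 44.45 -53.24]]
ends z8 [[-59.06  73.06]
 [-58.08  47.82]
 [-63.13 -33.89]
 [-64.15 -51.95]]
131 47 [47, 49, 52, 71, 155, 159, 164, 167, 172]
134 60 [60, 71, 168, 172]
137 60 [60, 72, 168, 172]
140 61 [61, 72, 168, 172]
143 168 [168, 172]
146 168 [168, 172]
149 0 []
blade cast z~103.. tool-lev [[563.83 247.54]
 [575.13 177.79]
 [472.64 160.02]
 [461.04 232.1 ]]
[[120.81  34.13]
 [120.81 -35.68]
 [ 18.04 -36.82]
 [ 18.11  35.31]]
```

Run:
```python
from h import *
import pickle
def edges(n,roi,z,rows):
    im=np.load(n+".npy");c=pickle.load(open(n+".pkl","rb"));s=cv2.cvtColor(im,cv2.COLOR_RGB2HSV)[...,1]<60
    L=[];Rr=[]
    for r in rows:
        k=np.where(s[r,roi[0]:roi[1]])[0]+roi[0];L.append((k.min()-.5,r));Rr.append((k.max()+.5,r))
    for P in(L,Rr):
        P=np.array(P);f=np.polyfit(P[:,1],P[:,0],1);P[:,0]=np.polyval(f,P[:,1]);print(n,f,np.round(P[[0,-1]],1).tolist())
        if P is not None:yield P,c,z
def w(n,roi,z,rows):
    (A,c,_),(B,_,_)=list(edges(n,roi,z,rows))
    a=cast(c,A,z)[:,:2];b=cast(c,B,z)[:,:2];d=np.linalg.norm(a-b,axis=1);print(np.round(d[[0,len(d)//2,-1]],2))
w("w5",(235,335),3,range(84,158,3));w("w7",(190,330),106.1,range(36,168,4))
```

```text
w5 [ -0.02 251.31] [[249.7, 84.0], [248.2, 156.0]]
w5 [ -0.07 322.83] [[316.6, 84.0], [311.3, 156.0]]
[72.42 72.56 72.71]
w7 [  0.06 199.14] [[201.3, 36.0], [208.8, 164.0]]
w7 [ -0.04 319.28] [[317.7, 36.0], [312.0, 164.0]]
[72.13 71.94 71.72]
```

The blade is level to within 1° and the bearers are centred on the panel. I'll go to the staging point with the tip about 13 mm short of the bearers, then lower the lifter.

```bash
python3 -m pendant '{"grip":[-1,-1,-1,-1,-1,-1,-1,-1,-1,-1,-1],"linear":[[-5,-8,0],[-10,-15,0],[-15,-23,0],[-18,-28,0],[-18,-28,0],[-13,-20,0],[-7,-12,10],[-4,-6,20],[0,0,20],[0,0,20],[0,0,10]],"angular":[[0,0,0],[0,0,0],[0,0,0],[0,0,0],[0,0,0],[0,0,0],[0,0,0],[0,0,0],[0,0,0],[0,0,0],[0,0,0]]}'
python3 - <<'E'
from h import *
go((339.2,317.2,24.3),-80.8);print(ctrl.get_obs()["qpos"])
E
```

```text
t: 18.82
ee_pos: [336.5, 317.4, 32.1]
orientation: [3.128, 0.257, -0.008]
ft_force: [-0.7, -1.1, -1.8]
width: 23.5
grasp_force: 30.0
at [336.46 317.45  32.15] tool y dir -80.61484502620715 tilt [-0.01 -0.   -1.  ] q6 2.1358365357278015 t 18.8167
linear [2.7  0.67 7.83]
angular [0.   0.01 0.  ]
angular [-0.01  0.   -3.14]
[0.73 0.45 2.07 0.   0.63 2.14]
```

```bash
python3 -m pendant '{"grip":[-1,-1,-1],"linear":[[0,0.7,6],[0,0,0],[0,0,0]],"angular":[[0,0,0],[0,0,0],[0,0,0]]}'
python3 - <<'E'
from h import *
go((526.74-76*.987,347.61-76*.16,24.3),-80.8)
c,im=shot("wrist")
cv2.imwrite("pics/w8.png",im[...,::-1])
E
```

```text
t: 19.07
ee_pos: [339.1, 316.9, 28.1]
orientation: [3.13, 0.254, -0.005]
ft_force: [-1.3, -0.8, -1.6]
width: 24.0
grasp_force: 30.0
at [339.07 316.91  28.14] tool y dir -80.73233641637842 tilt [-0. -0. -1.] q6 2.1336308501403045 t 19.0667
linear [114.19  -0.16   3.48]
angular [0. 0. 0.]
angular [-0.01  0.   -3.14]
```

View pics/w8.png

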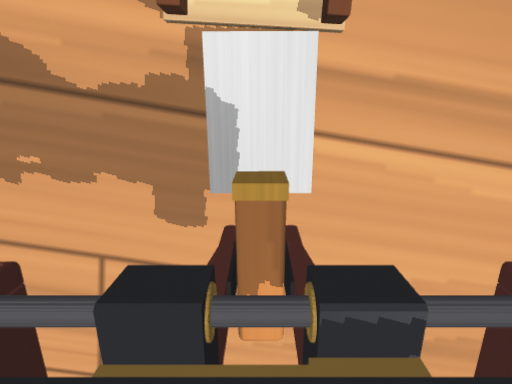

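The base's front edge runs from (162,20) to (344,30) and the slot edges are near columns 187 and 322, so the bearers are turned about 3° clockwise of the panel but share its centre. I'll insert at a yaw between the two (7.7°), in two checked halves. All ten pictures are now used, so later checks will be numeric.

```bash
python3 -m pendant '{"grip":[-1,-1,-1,-1,-1,-1,-1,-1,-1],"linear":[[0,-5,2.5],[0,0,1],[4,0,0],[9,0,0],[10,0,0],[10,0,0],[10,0,0],[8,0,0],[0,0,0]],"angular":[[0,0,0.027],[0,0,0],[0,0,0],[0,0,0],[0,0,0],[0,0,0],[0,0,0],[0,0,0],[0,0,0]]}'
python3 - <<'E'
from h import *
go((451.4,337.4,24.3),-82.3)
c,im=shot("wrist");np.save("w9.npy",im)
b=blobs(mask(im,(105,90,40),(130,255,255)),200)
for x in b: print(*rect(c,x,34),cv2.boundingRect(x))
# dark bearers by row
g=im.max(2)
for r in range(8,60,6): k=np.where(g[r,120:400]<75)[0]+120; print(r,[int(x) for x in k if (x-1 not in k) or (x+1 not in k)])
E
```

```text
t: 19.87
ee_pos: [391.4, 329.0, 24.3]
orientation: [3.134, 0.209, -0.002]
ft_force: [-0.2, 0.5, -0.7]
width: 23.9
grasp_force: 30.0
at [391.41 329.    24.33] tool y dir -82.36291690656441 tilt [-0. -0. -1.] q6 2.112490108833621 t 19.8667
linear [60.58 -0.35 -0.05]
angular [ 0.  0. -0.]
angular [ 0.   -0.    3.14]
[502.88 344.82] [np.float32(109.27688), np.float32(42.702484)] -81.10937 (159, 0, 198, 83)
[513.66 346.66] [np.float32(63.956596), np.float32(18.480257)] -82.34974 (200, 0, 116, 38)
8 []
14 []
20 []
26 []
32 []
38 []
44 []
50 []
56 []
```

```bash
python3 -m pendant '{"grip":[-1,-1,-1,-1,-1,-1,-1,-1,-1],"linear":[[4,0,0],[9,0,0],[10,0,0],[10,0,0],[10,0,0],[10,0,0],[7,0,0],[0,0,0],[0,0,0]],"angular":[[0,0,0],[0,0,0],[0,0,0],[0,0,0],[0,0,0],[0,0,0],[0,0,0],[0,0,0],[0,0,0]]}'
python3 - <<'E'
from h import *
go((451.4,337.4,24.3),-82.3)
c,im=shot("wrist");np.save("w10.npy",im)
b=blobs(mask(im,(105,90,40),(130,255,255)),200)
for x in b: print(*rect(c,x,34),cv2.boundingRect(x))
E
```

```text
t: 20.67
ee_pos: [448.6, 336.3, 23.8]
orientation: [3.133, 0.21, -0.005]
ft_force: [-0.4, -0.6, -2.0]
width: 24.0
grasp_force: 30.0
at [448.64 336.28  23.82] tool y dir -82.33071643610742 tilt [-0. -0. -1.] q6 2.0583436845479257 t 20.6667
linear [ 2.89 -0.74 -0.49]
angular [ 0.  0. -0.]
angular [ 0.01 -0.    3.14]
[526.7  348.68] [np.float32(109.27615), np.float32(89.34385)] -80.93906 (158, 16, 195, 161)
```

```bash
python3 -m pendant '{"grip":[-1,-1,-1,-1,-1,-1,-1,-1,-1,-1,-1,-1],"linear":[[3,-0.7,0],[0,0,-3],[0,0,-3],[0,0,-2],[0,0,-1.5],[0,0,-1.5],[0,0,-1.5],[0,0,-1.5],[0,0,-2],[0,0,-3],[0,0,-3],[0,0,0]],"angular":[[0,0,0],[0,0,0],[0,0,0],[0,0,0],[0,0,0],[0,0,0],[0,0,0],[0,0,0],[0,0,0],[0,0,0],[0,0,0],[0,0,0]]}'
python3 - <<'E'
from h import *
go((451.4,337.4,24.3),-82.3)
z=ctrl.get_obs()["ee_pos"][2]-10.3+3+6
c,im=shot("wrist");np.save("w11.npy",im)
b=blobs(mask(im,(105,90,40),(130,255,255)),200)
for x in b: print(z,*rect(c,x,z),cv2.boundingRect(x),cv2.approxPolyDP(x,5,True).reshape(-1,2).tolist())
E
```

```text
t: 21.72
ee_pos: [451.8, 337.8, 46.7]
orientation: [3.133, 0.211, -0.003]
ft_force: [0.5, 0.4, -1.8]
width: 23.7
grasp_force: 30.0
at [451.77 337.83  46.68] tool y dir -82.29956794533538 tilt [-0. -0. -1.] q6 2.0569550985870673 t 21.7167
linear [-0.37  0.35 22.38]
angular [0. 0. 0.]
angular [-0.    0.   -3.14]
45.37887950197475 [527.24 348.84] [np.float32(108.895065), np.float32(89.2184)] -80.84508 (167, 27, 181, 150) [[347, 28], [168, 32], [181, 175], [340, 172]]
```

The panel is up and level: it measures 108.9 x 89.2 mm at the expected height. I'll carry it gently across, high and at x ≈ 455, clear of the glue bottle.

```bash
python3 -m pendant '{"grip":[-1,-1,-1,-1,-1,-1,-1,-1,-1,-1,-1,-1],"linear":[[0,0,-4],[0,0,-8],[0,0,-12],[0,0,-15],[-0.5,4,-15],[-1,8,-15],[-1.4,12,-12],[-1.9,16,-8],[-2.4,20,-6],[-2.8,24,-5],[-2.8,24,-3],[-2.8,24,0]],"angular":[[0,0,0],[0,0,0],[0,0,0],[0,0,0],[0,0,0],[0,0,0],[0,0,0],[0,0,0],[0,0,0],[0,0,0],[0,0,0],[0,0,0]]}'
python3 -m pendant '{"grip":[-1,-1,-1,-1,-1,-1,-1,-1,-1,-1,-1,-1],"linear":[[-3.1,26,0],[-3.1,26,0],[-3.1,26,0],[-3.1,26,0],[-3.1,26,0],[-3.1,26,0],[-3.1,26,0],[-3.1,26,0],[-3.1,26,0],[-3.1,26,0],[-3.1,26,0],[-3.1,26,0]],"angular":[[0,0,0],[0,0,0],[0,0,0],[0,0,0],[0,0,0],[0,0,0],[0,0,0],[0,0,0],[0,0,0],[0,0,0],[0,0,0],[0,0,0]]}'
python3 -m pendant '{"grip":[-1,-1,-1,-1,-1,-1,-1,-1,-1,-1,-1,-1],"linear":[[-3.1,26,0],[-3.1,26,0],[-3.1,26,0],[-3.1,26,0],[-2.8,24,0],[-2.6,22,0],[-2.2,19,0],[-1.9,16,0],[-1.4,12,0],[-1.1,9,0],[-0.7,6,0],[-0.4,3,0]],"angular":[[0,0,0],[0,0,0],[0,0,0],[0,0,0],[0,0,0],[0,0,0],[0,0,0],[0,0,0],[0,0,0],[0,0,0],[0,0,0],[0,0,0]]}'
python3 - <<'E'
from h import *
go((463.1,-326.8,150),-106.65);o=ctrl.get_obs()
z=o["ee_pos"][2]-10.3+9
c,im=shot("wrist");np.save("w12.npy",im)
b=blobs(mask(im,(105,90,40),(130,255,255)),200)
for x in b: print(z,*rect(c,x,z),cv2.boundingRect(x),cv2.approxPolyDP(x,5,True).reshape(-1,2).tolist())
E
```

```text
t: 22.77
ee_pos: [454.5, 204.2, 151.1]
orientation: [3.134, 0.212, -0.001]
ft_force: [-0.1, -0.5, -2.6]
width: 23.8
grasp_force: 30.0
t: 23.77
ee_pos: [459.0, -110.8, 151.0]
orientation: [3.132, 0.211, -0.002]
ft_force: [-0.0, 0.1, -2.8]
width: 23.8
grasp_force: 30.0
t: 24.77
ee_pos: [462.4, -326.2, 150.2]
orientation: [3.133, 0.211, -0.005]
ft_force: [0.2, -1.0, -2.5]
width: 23.7
grasp_force: 30.0
at [ 462.41 -326.17  150.2 ] tool y dir -82.30522556906718 tilt [-0. -0. -1.] q6 0.8051836197062211 t 24.7667
linear [0.6  0.72 0.2 ]
angular [0.   0.   0.42]
angular [-0.    0.   -2.72]
148.90114571802962 [ 537.97 -315.27] [np.float32(109.175446), np.float32(88.887405)] -80.90461 (167, 27, 181, 150) [[347, 27], [167, 32], [181, 175], [340, 172]]
```

```bash
python3 -m pendant '{"grip":[-1,-1,-1,-1,-1,-1,-1,-1,-1,-1,-1,-1],"linear":[[0.6,0.6,0],[0,0,0],[0,0,0],[0,0,0],[0,0,0],[0,0,0],[0,0,0],[0,0,0],[0,0,0],[0,0,0],[0,0,0],[0,0,0]],"angular":[[0,0,0.02],[0,0,0.035],[0,0,0.05],[0,0,0.05],[0,0,0.05],[0,0,0.05],[0,0,0.05],[0,0,0.05],[0,0,0.04],[0,0,0.02],[0,0,0.01],[0,0,0]]}'
cat > chk.py <<'E'
from h import *
import sys
go((463.1,-326.8,115),-106.65);o=ctrl.get_obs();R=Ro.from_rotvec(o["orientation"]).as_matrix()
z=float(sys.argv[1]) if len(sys.argv)>1 else o["ee_pos"][2]-10.3+9
c,im=shot("wrist");np.save(f"c{o['t']:.1f}.npy",im)
for x in blobs(mask(im,(105,90,40),(130,255,255)),200)[:1]:
    r=rect(c,x,z);d=np.array([536.4,-347.9])-r[0]
    print("panel",z,*r,"yaw err",(r[2]+90+15.2+90)%180-90,"to seat world",d,"tool",(R.T@np.r_[d,0])[:2])
for y in blobs(mask(im,(20,150,60),(35,255,255),(60,10,460,240)),25):print("yellow",cv2.boundingRect(y),*rect(c,y,74))
E
python3 chk.py
```

```text
t: 25.82
ee_pos: [463.1, -325.9, 150.1]
orientation: [3.107, -0.454, -0.004]
ft_force: [-0.0, 0.1, -3.4]
width: 24.0
grasp_force: 30.0
at [ 463.09 -325.89  150.09] tool y dir -106.6274080733104 tilt [-0. -0. -1.] q6 1.230754168180515 t 25.8167
linear [ 0.36  0.79 35.09]
angular [0. 0. 0.]
angular [-0.    0.   -3.14]
panel 148.79291425247754 [ 536.54 -347.4 ] [np.float32(109.05168), np.float32(89.071686)] 74.83273 yaw err 0.032714844 to seat world [-0.14 -0.5 ] tool [0.01 0.52]
yellow (232, 178, 57, 23) [ 464.34 -326.77] [np.float32(53.646584), np.float32(21.633451)] 73.31296
yellow (71, 26, 27, 59) [ 615.64 -218.06] [np.float32(45.85196), np.float32(20.543173)] -29.629639
```

```bash
python3 -m pendant '{"grip":[-1,-1,-1,-1,-1,-1,-1,-1,-1],"linear":[[0,0.5,5],[0,0,9],[0,0,12],[0,0,12],[0,0,10],[0,0,8],[0,0,5],[0,0,2],[0,0,0]],"angular":[[0,0,0],[0,0,0],[0,0,0],[0,0,0],[0,0,0],[0,0,0],[0,0,0],[0,0,0],[0,0,0]]}'
python3 chk.py
```

```text
t: 26.62
ee_pos: [462.5, -326.7, 86.5]
orientation: [3.107, -0.455, -0.005]
ft_force: [0.5, 0.4, -2.3]
width: 23.9
grasp_force: 30.0
at [ 462.51 -326.74   86.45] tool y dir -106.64947069227578 tilt [-0. -0. -1.] q6 1.229992657617932 t 26.6167
linear [  0.49  -0.05 -28.55]
angular [0. 0. 0.]
angular [-0.01  0.   -3.14]
panel 85.15370273230599 [ 535.93 -348.27] [np.float32(109.03208), np.float32(89.122)] 74.85248 yaw err 0.052490234 to seat world [0.47 0.37] tool [ 0.34 -0.49]
yellow (232, 182, 57, 19) [ 478.86 -331.99] [np.float32(41.250877), np.float32(13.658138)] 73.29512
yellow (166, 17, 27, 15) [ 597.93 -314.47] [np.float32(16.216112), np.float32(7.864858)] 73.37909
yellow (321, 13, 27, 14) [ 572.5  -408.49] [np.float32(16.062815), np.float32(7.257832)] 73.37579
yellow (317, 174, 23, 10) [ 473.8  -381.62] [np.float32(15.90854), np.float32(6.669637)] 73.30832
yellow (182, 177, 22, 10) [ 500.03 -287.49] [np.float32(15.417478), np.float32(6.503836)] 77.224915
```

The four rail ends give a seat of (536.3, -348.05) and -15.3°, so the panel is within 0.5 mm. I'll lower it onto the rails.

```bash
python3 -m pendant '{"grip":[-1,-1,-1,-1,-1,-1,-1,-1,-1,-1,-1],"linear":[[0.3,-0.2,1],[0,0,1],[0,0,1],[0,0,1],[0,0,1],[0,0,1],[0,0,2],[0,0,3],[0,0,3],[0,0,0],[0,0,0]],"angular":[[0,0,0],[0,0,0],[0,0,0],[0,0,0],[0,0,0],[0,0,0],[0,0,0],[0,0,0],[0,0,0],[0,0,0],[0,0,0]]}'
python3 chk.py 80
```

```text
t: 27.58
ee_pos: [462.8, -326.7, 72.8]
orientation: [3.107, -0.455, -0.005]
ft_force: [0.1, -0.5, -2.3]
width: 23.7
grasp_force: 30.0
at [ 462.85 -326.7    72.78] tool y dir -106.65032971140732 tilt [-0. -0. -1.] q6 1.2306179418760823 t 27.5833
linear [  0.15   0.12 -42.22]
angular [ 0.  0. -0.]
angular [ 0.   -0.    3.14]
panel 80.0 [ 536.34 -348.27] [np.float32(109.06651), np.float32(89.60714)] 74.90381 yaw err 0.1038208 to seat world [0.06 0.37] tool [-0.05 -0.37]
yellow (232, 180, 57, 21) [ 483.51 -333.23] [np.float32(38.56451), np.float32(14.164277)] 73.291016
yellow (159, 11, 29, 17) [ 597.74 -314.46] [np.float32(16.125713), np.float32(8.354217)] 74.40396
yellow (326, 10, 28, 15) [ 570.76 -408.06] [np.float32(16.228659), np.float32(7.283042)] 73.38286
yellow (321, 175, 24, 14) [ 474.75 -381.95] [np.float32(15.667379), np.float32(9.051732)] 76.39441
yellow (177, 179, 24, 13) [ 500.57 -287.64] [np.float32(15.611338), np.float32(8.399266)] 70.73813
```

```bash
python3 -m pendant '{"grip":[-1,-1,-1,-1,-1,-1,-1,-1,-1,-1,-1,-1],"linear":[[-3,0.1,0],[-7,0.2,0],[-11,0.3,0],[-13,0.3,0],[-14,0.3,0],[-14,0.3,0],[-14,0.3,0],[-14,0.3,0],[-14,0.3,0],[-11,0.3,0],[-7,0.2,0],[-3,0.1,0]],"angular":[[0,0,0],[0,0,0],[0,0,0],[0,0,0],[0,0,0],[0,0,0],[0,0,0],[0,0,0],[0,0,0],[0,0,0],[0,0,0],[0,0,0]]}'
python3 chk.py 80
```

```text
t: 28.63
ee_pos: [341.0, -293.3, 73.5]
orientation: [3.107, -0.455, -0.005]
ft_force: [-0.8, 0.7, -1.4]
width: 23.7
grasp_force: 30.0
at [ 341.04 -293.35   73.47] tool y dir -106.67897689673904 tilt [-0. -0. -1.] q6 1.1314936289989 t 28.6333
linear [126.41  -2.89 -41.9 ]
angular [ 0.  0. -0.]
angular [ 0.01 -0.    3.14]
yellow (232, 183, 57, 17) [ 360.86 -299.63] [np.float32(38.699455), np.float32(11.391675)] 73.26352
```

The lifter is clear of the stand. I'll lay it on the open bench near (450,-50).

```bash
python3 -m pendant '{"grip":[-1,-1,-1,-1,-1,-1,-1,-1,-1,-1,-1,-1],"linear":[[0,-10,0],[2,-20,0],[4,-28,0],[4,-30,0],[4,-30,0],[4,-30,0],[4,-30,0],[4,-30,0],[4,-28,0],[2,-18,0],[1,-10,0],[0,0,0]],"angular":[[0,0,0],[0,0,0],[0,0,0],[0,0,0],[0,0,0],[0,0,0],[0,0,0],[0,0,0],[0,0,0],[0,0,0],[0,0,0],[0,0,0]]}'
python3 -m pendant '{"grip":[-1,-1,-1,-1,-1,-1,-1,-1,-1],"linear":[[0,0,10],[0,0,15],[0,0,15],[0,0,10],[0,0,6],[0,0,3],[0,0,1],[0,0,0],[0,0,0]],"angular":[[0,0,0],[0,0,0],[0,0,0],[0,0,0],[0,0,0],[0,0,0],[0,0,0],[0,0,0],[0,0,0]]}'
```

```text
t: 29.68
ee_pos: [450.8, -48.6, 72.7]
orientation: [3.107, -0.45, -0.003]
ft_force: [0.5, 0.4, -2.9]
width: 23.8
grasp_force: 30.0
t: 30.43
ee_pos: [449.9, -50.7, 13.0]
orientation: [3.106, -0.455, -0.003]
ft_force: [0.7, -0.2, -2.8]
width: 24.0
grasp_force: 30.0
```

```bash
python3 -m pendant '{"grip":[-1,-1,-1,-1],"linear":[[0,0,1],[0,0,1],[0,0,0],[0,0,0]],"angular":[[0,0,0],[0,0,0],[0,0,0],[0,0,0]]}' | grep -E "ee_pos|ft"
python3 -m pendant '{"grip":[-1,-1,-1],"linear":[[0,0,0.6],[0,0,0],[0,0,0]],"angular":[[0,0,0],[0,0,0],[0,0,0]]}' | grep -E "ee_pos|ft"
```

```text
ee_pos: [449.6, -50.5, 10.8]
ft_force: [0.1, 0.5, -1.8]
ee_pos: [449.5, -50.5, 10.3]
ft_force: [-2.0, 0.4, 4.1]
```

```bash
python3 -m pendant '{"grip":[0.2,0.2,0.2,0.2,0.2,0.2,0.2,0.2,0.2,0.2,0.2,0.2],"linear":[[0,0,0],[0,0,0],[0,0,0],[0,0,0],[0,0,0],[0,0,0],[0,0,-10],[0,0,-25],[0,0,-35],[0,0,-40],[0,0,-30],[0,0,0]],"angular":[[0,0,0],[0,0,0],[0,0,0],[0,0,0],[0,0,0],[0,0,0],[0,0,0],[0,0,0],[0,0,0],[0,0,0],[0,0,0],[0,0,0]]}'
python3 - <<'E'
from h import *
c,im=shot("wrist")
for b in blobs(mask(im,(0,0,150),(180,60,255),(160,60,340,260)),500)[:1]:print("blade",*rect(c,b,3))
c,im=shot("top")
for b in blobs(mask(im,(100,80,30),(130,255,255)),60)[:3]:
    m=b.reshape(-1,2).mean(0);print("blue",m,*rect(c,b,80))
for y in blobs(mask(im,(20,120,50),(35,255,255)),8):print("yellow",*rect(c,y,74))
for b in blobs(mask(im,(0,150,60),(8,255,255)),100)[:2]:print("red",*rect(c,b,36))
c,s=shot("scene")
for n,X,lo,hi in(("glue",(645,-169,140),(22,120,60),(34,255,255)),("jar",(772,27,100),(100,100,40),(130,255,255))):
    p=proj(c,X)[0];print(n,p,[b.reshape(-1,2).mean(0) for b in blobs(mask(s,lo,hi),40) if np.linalg.norm(b.reshape(-1,2).mean(0)-p)<40])
E
```

```text
t: 32.02
ee_pos: [453.8, -50.8, 156.2]
orientation: [3.106, -0.455, 0.013]
ft_force: [1.0, -0.5, -0.6]
width: 52.4
grasp_force: 0.0
blade [516.32 -70.69] [np.float32(102.781876), np.float32(72.53814)] -16.536087
blue [359.02 215.68] [ 537.55 -347.15] [np.float32(107.58924), np.float32(89.503914)] 74.84105
blue [252.5  155.47] [770.58  28.89] [np.float32(49.330177), np.float32(47.870945)] -1.5548859
yellow [ 648.35 -170.24] [np.float32(59.51885), np.float32(58.217255)] -2.7668686
yellow [ 513.54 -286.08] [np.float32(29.06415), np.float32(14.303251)] -3.3040695
yellow [ 477.1  -380.33] [np.float32(14.408293), np.float32(10.722436)] 88.52269
red [639.94 164.14] [np.float32(152.58144), np.float32(97.53563)] 1.9081802
glue [193.27 194.5 ] [array([193.89, 207.64])]
jar [277.09 221.49] [array([276.82, 221.31])]
```

```bash
python3 -c "
from workcell import ctrl
print(ctrl.close_job())"
```

```text
the job is handed in; nothing more can be done
None
```

The offcut is in the tray, the panel sits on the stand's rails within about 1 mm and 0.2° of centred and square, and the lifter lies flat and released on the bench; the glue bottle and jar showed no movement, the plane and can were not re-measured, and the job was handed in at about 32 s.

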